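# Refit the washed filter holder in the greenhouse ventilation box

### The job

Take the washed filter holder out of its stand, lay it flat on the bench with its bar grip upwards and let go, then pick it up again by the bar and set it on the metal collar of the greenhouse's ventilation box. Turn it there under light pressure until its lugs find the keyways and it drops fully home, its disc lying on the collar without a gap, and let go. Leave the other things where they are.

Things in the scene. Friction and masses are not known exactly. Their poses are not given: they have to be found in the camera images.
- holder_mid (a point): Filter holder, white plastic, about 110 g, loose: a round disc with a bar grip on one face and a lugged pilot under the other, 50 mm tall; the point is on its axis, 25 mm above the underside; own z runs along the axis towards the bar. It starts on edge in the stand: own x down, own z level along the stand's x. Laid flat it rests on the pilot (own z up).
- holder_rim (a point): Rim of the holder's disc at own -x, mid-thickness; at the start the free top of the rim, 86 mm above the bench. Disc: 76 mm in diameter, 8 mm thick, 14 to 22 mm above the underside. Here it can be pinched across its thickness up to 17 mm deep without meeting a lug. Let go leaning 45 degrees, bar side up, lower rim on the bench, it falls flat by itself.
- holder_bar (a point): Centre of the holder's bar grip: 14 mm wide (along own x), 46 mm long (along own y), 28 mm tall, from the disc's face (22 mm above the underside) to the top (50 mm). This point is 36 mm above the underside.
- holder_lug (a point): Outer lower edge of one of the holder's three equal lugs (own +x; the others 120 degrees either side). Lugs: 8 mm wide, out to 27 mm from the axis, 6 to 14 mm above the underside, under the disc. They stick out of the pilot, a round plug 40 mm in diameter, 0 to 14 mm above the underside, its foot chamfered 3 mm.
- stand: Fixed black stand, 70 x 100 mm, origin under its centre on the bench, own z up, own x is where the standing holder's bar points: away from the robot, within 35 degrees. The disc's mid-plane stands at own x = 0, its axis at own y = 0, 48 mm above the bench. Its low walls, 1 mm off the disc's faces, reach 40 mm above the bench. The holder lifts out upwards.
- mouth (a point): Centre of the collar's mouth at the level of its flat inner rim, 63 mm above the bench (the ring outside it is 2 mm lower). Bore 43 mm in diameter with three equal keyways 120 degrees apart, about 12.5 mm wide, out to 28.5 mm from the axis; a lug fits any of them. Which way the keyways point differs each time and is NOT told by this point's axes: find it by touch (or sight), within a third of a turn.
- vent_box: Fixed white box, 120 x 120 x 45 mm, origin under its centre, carrying the metal collar (90 mm across, 18 mm tall), which does not turn with the holder. Lugs out of line rest on the collar's top, the pilot's lowest 6 mm in the bore (holder's mid point 19 mm above the mouth point); within about 4 degrees of line it drops 8 mm till the disc lies on the collar (11 mm). Over 60 N on it, knocks or forced twisting included, breaks it.
- pot_red_mid (a point): Bystander: red plastic seedling pot, 66 mm wide, 60 mm tall; point half-way up
- pot_dark_mid (a point): Bystander: black seedling pot, 66 mm wide, 60 mm tall; point half-way up
- pot_grey_mid (a point): Bystander: grey seedling pot, 73 mm wide, 66 mm tall; point half-way up
- driver_grip (a point): Bystander: screwdriver lying on the bench nearest the robot; point in its handle
- relay: Bystander: small red electronics box, 70 x 50 x 25 mm; origin at its underside
- carton: Bystander: small white carton, 90 x 60 x 50 mm; origin at its underside
Things that resemble listed ones, but are neither listed nor needed, are in the scene too. What is shaped like the part that bears holder_mid but blue or yellow is not meant.

How it is judged:
On the way, in this order (a step that is already met when the one before it is completed fails the run):
1. the holder lies flat on the bench, bar upwards, let go (height (world z) of holder_mid below 0.03 m and angle between holder_mid's own z axis and vertical below 0.12 rad and linear speed of holder below 0.02 m/s and contact force between the fingers and holder below 0.1 N), for 0.2 s.
2. the holder is carried to the collar and stands on it or in it (horizontal distance between holder_mid and mouth below 0.006 m and z of holder_mid in the frame of mouth below 0.022 m and angle between holder_mid's own z axis and vertical below 0.12 rad), for 0.05 s.
At the end, for the whole second after the job is handed in: The holder is fully home in the collar: its point 7 to 13.5 mm above the mouth's centre (11 when home), within 4 mm of the collar's axis, upright within 0.06 rad with the bar up, at rest and released (horizontal distance between holder_mid and mouth below 0.004 m and z of holder_mid in the frame of mouth between 0.007 and 0.0135 m and angle between holder_mid's own z axis and vertical below 0.06 rad and linear speed of holder below 0.01 m/s and contact force between the fingers and holder below 0.1 N); the robot touches nothing.
It fails at once if the holder is pressed on the ventilation box with more than 60 N, knocks included (contact force between holder and vent_box above 60 N).
It fails at once if a bystander is moved by more than 30 mm (distance of any of pot_red_mid, pot_dark_mid, pot_grey_mid, driver_grip, relay, carton from where it was at the start of the episode above 0.03 m).
It also fails if it takes over 67 s, if anything falls off the work surface, if the arm or the gripper's body presses on something with over 40 N, if the wrist force passes 120 N, or if a joint passes its speed limit or range.

### The arm

A 6-joint arm with a two-finger parallel gripper is mounted at the origin on the work surface. World frame = base frame: x ahead of the robot, y to its left, z up, the work surface at z = 0. Lengths are in m, angles in rad, forces in N, time in s.
With the tool pointing down it reaches from about 0.35 to 0.875 m from the base axis. Payload 4.2 kg.
Tool frame: the origin (TCP) lies at the very end of the fingers, on their centre line; the grasp point (between the pads) lies 19 mm behind it; z points along the fingers, y is the line along which they close (so a half turn about z gives the same grasp; the last joint's range is limited). The gripper opens to 85 mm and grips with 20 to 120 N. Pads are 22 mm wide; open, the fingers measure 114 mm over their backs; the gripper's body (76 mm by 85 mm) begins 54 mm behind the grasp point. The pads swing forward as they close: fully open they stand 13 mm farther back than shut.
Start: joints at [1.531, 0.385, 0.008, 0, -1.194, -0.259], TCP at [0.184, 0.597, 0.231] pointing down, gripper open.
Joint ranges: [-3.14, 3.14], [-1.21, 2.06], [-1.07, 1.41], [-3.16, 2.05], [-2.99, -0.16], [-3.1, 3.1]. Speed limits (rad/s): [2.79, 2.79, 3.14, 3.14, 3.14, 3.14].

### API

Orientations are given as a rotation vector (axis times angle).
In Python, from bench import * gives the robot as it stands.
- The arm moves only by the shell command python3 -m jog 'ROWS'. ROWS is JSON, one flat list of numbers, 5 for each row, row after row: the shift along the tool's x, y, z in mm, then the turn about the tool's z in rad, then the opening, from -1 (shut) to 1 (fully open), so that 0 is half open. In form: [x, y, z, spin, gripper, x, y, z, spin, gripper, ...]. A call has 1 to 12 rows; each row is the pose to reach, as a shift and turn from the pose commanded when the call began, along the tool's axes at that moment; what a row does not reach only later rows make up. A row lasts 1/10 s, in which the tool goes at most 50 mm and 8.59 degrees, less where a joint would pass 70% of its speed; a pose out of reach is approached as far as the arm can. A call with a gripper value outside its range is refused whole. The fingers move at their own pace and stop on an object; the grip force is fixed at half the most. Time passes only in rows, so rows that repeat a pose let the fingers close. It gives the time, the measured TCP pose, the force, the opening and the grip force at its end, in the units of the state.
- read_state(): the state, without advancing time (a new reading comes with each control period).
- capture(name): name is "side" or "top" or "wrist"; returns a dict with "color" (420x560x3 uint8, red, green, blue), "fovy" (degrees; the focal length in pixels is half the picture's height over the tangent of half this angle, whatever the lens; pixels are square), "cx", "cy" (the principal point, pixels), "dist_coeffs" ([k1, k2, p1, p2, k3] as OpenCV has them; the pictures are not rectified), "world_from_camera" (4x4, takes a point from camera to world coordinates). Camera axes: x right, y down, z forward; pixel columns grow to the right and rows downward; lengths in m; the calibration is good to about 2 mm. A picture is of the moment at which its call begins. There is no depth.
- sign_off(): hands the job in; it is judged then, once.
The state is a dict: "time": time; "q": joint angles; "qd": joint speeds; "effort": joint torques, N m; "tool_pos": TCP position; "orientation": TCP orientation; "force": force on the tool from outside, world axes, zero at the start; "wrist_torque": the same for the moment, N m; "grip_width": finger opening in m; "grip_force": force on a finger pad.
Only numpy, scipy, OpenCV 4.12 (cv2) and the standard library are available. Lean on these libraries where they do the work, as an engineer would, in place of code of your own. Each camera call takes 0.05 s, during which the arm holds its last target. There are 200 camera calls.

## Working session

There is one attempt and no reset: what is moved stays moved. The work goes in short steps, Python scripts to look and compute and a shell command to move; the robot and the scene stay as the last step left them, time stands still between calls to the robot, and variables do not carry over. Pictures are saved under pics/ and viewed, at most 10 in all, crops included, and the job is handed in when it is done.

```bash
ls; mkdir -p pics; cat > h.py <<'E'
from bench import *
import numpy as np, cv2
from scipy.spatial.transform import Rotation as R
def snap(n,f=None):
    c=capture(n)
    if f: cv2.imwrite('pics/'+f,c['color'][:,:,::-1])
    return c
def K(c):
    h,w=c['color'].shape[:2]; f=h/2/np.tan(np.radians(c['fovy'])/2)
    return np.array([[f,0,c['cx']],[0,f,c['cy']],[0,0,1.]])
def ray(c,uv):
    p=cv2.undistortPoints(np.array(uv,float).reshape(-1,1,2),K(c),np.array(c['dist_coeffs'],float)).reshape(-1,2)
    T=np.array(c['world_from_camera']); d=np.c_[p,np.ones(len(p))]@T[:3,:3].T
    return T[:3,3],d
def onz(c,uv,z):
    o,d=ray(c,uv); return o+d*((z-o[2])/d[:,2])[:,None]
def proj(c,P):
    T=np.linalg.inv(np.array(c['world_from_camera']))
    return cv2.projectPoints(np.array(P,float).reshape(-1,3),cv2.Rodrigues(T[:3,:3])[0],T[:3,3],K(c),np.array(c['dist_coeffs'],float))[0].reshape(-1,2)
E
python3 - <<'E'
from h import *
a=snap('side','s0.png');b=snap('top','t0.png');snap('wrist','w0.png')
for c in(a,b): print(np.round(c['world_from_camera'],3).tolist(),c['fovy'],c['dist_coeffs'])
print(read_state())
E
```

```text
pics
[[0.991, -0.11, 0.076, 0.496], [-0.134, -0.786, 0.603, -0.633], [-0.007, -0.608, -0.794, 0.864], [0.0, 0.0, 0.0, 1.0]] 54.83577500821262 [-0.03522994  0.          0.          0.          0.        ]
[[0.02, -0.997, 0.08, 0.496], [-1.0, -0.019, 0.007, -0.031], [-0.006, -0.08, -0.997, 0.984], [0.0, 0.0, 0.0, 1.0]] 49.431726131720495 [-0.13808666  0.          0.          0.          0.        ]
{'time': 0.15, 'q': array([ 1.53061301e+00,  3.85356851e-01,  6.96210829e-03, -3.28752174e-04,
       -1.19397003e+00, -2.58601439e-01]), 'qd': array([ 0.00086974, -0.00117329,  0.00506637,  0.00279533,  0.00144223,
       -0.00088894]), 'effort': array([-3.95433717e-04, -3.92675149e+01,  1.88582200e+01,  4.18863371e+00,
       -3.41539591e-03, -1.88647178e-06]), 'tool_pos': array([0.18383683, 0.5969119 , 0.230499  ]), 'orientation': array([ 3.10499764e+00, -4.67537349e-01, -2.08531576e-04]), 'force': array([-0.77777721,  0.44515776,  0.64072365]), 'wrist_torque': array([0.02172047, 0.01506483, 0.00946484]), 'grip_force': 0.0, 'grip_width': 0.08579612639883051}
```

View pics/t0.png

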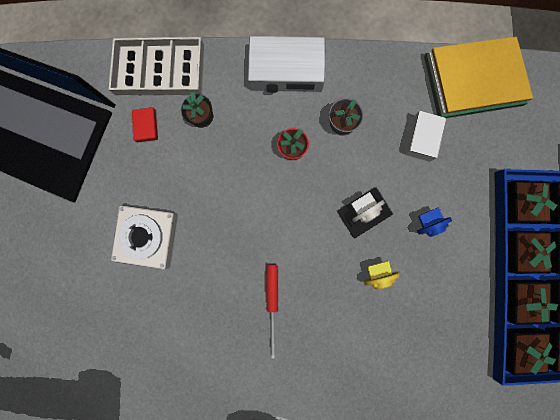

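View pics/s0.png

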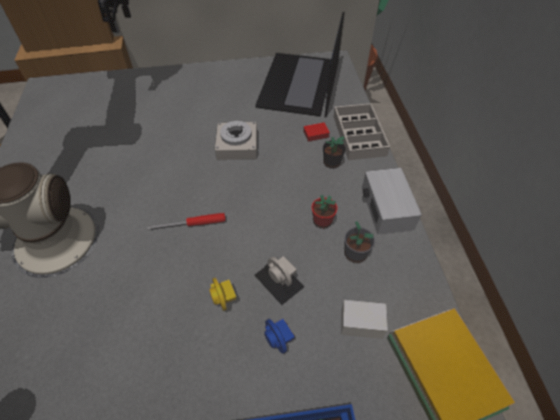

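Top view: white holder in black stand at (367,209); look-alikes: blue (433,222), yellow (380,275), and the white carton (427,135). I choose the white one in the black stand. The vent box is at (142,237). One close crop checks both.

```bash
python3 - <<'E'
from h import *
im=cv2.imread('pics/t0.png')
f=lambda x,y:cv2.resize(im[y-33:y+33,x-33:x+33],(396,396),interpolation=cv2.INTER_CUBIC)
cv2.imwrite('pics/c0.png',np.hstack([f(367,212),f(142,237)]))
c=snap('top')
g=cv2.cvtColor(im,cv2.COLOR_BGR2GRAY)
# black stand mask
m=np.zeros_like(g);m[175:250,325:405]=(g[175:250,325:405]<60)
w=np.zeros_like(g);w[185:240,335:400]=(g[185:240,335:400]>150)
box=np.zeros_like(g);box[195:280,100:185]=(g[195:280,100:185]>140)
for n,k in(('stand',m|w),('white',w),('box',box)):
    cs=max(cv2.findContours(k,cv2.RETR_EXTERNAL,cv2.CHAIN_APPROX_NONE)[0],key=cv2.contourArea)
    r=cv2.minAreaRect(cs);print(n,r,cv2.contourArea(cs));b=cv2.boxPoints(r)
    z={'stand':.0,'white':.086,'box':.045}[n]
    P=onz(c,b,z);print(P.round(4).tolist(),P.mean(0),np.linalg.norm(np.diff(P,axis=0),axis=1))
E
```

```text
stand ((364.3764343261719, 212.2022247314453), (33.38993453979492, 46.42790985107422), 57.9946174621582) 1453.5
[[0.5561, -0.1325, 0.0], [0.6113, -0.2181, 0.0], [0.5503, -0.2572, 0.0], [0.4956, -0.1716, 0.0]] [ 0.55330953 -0.19484263  0.        ] [0.101892   0.07253898 0.1016041 ]
white ((362.9705810546875, 201.6175994873047), (10.289915084838867, 21.60881996154785), 59.03623962402344) 191.0
[[0.5664, -0.1537, 0.086], [0.5892, -0.1905, 0.086], [0.5718, -0.2012, 0.086], [0.5491, -0.1643, 0.086]] [ 0.5691355 -0.1774073  0.086    ] [0.04333722 0.02039088 0.0432918 ]
box ((141.57284545898438, 237.01084899902344), (54.88398361206055, 57.26201248168945), 8.47114372253418) 2979.0
[[0.4368, 0.3416, 0.045], [0.5562, 0.3281, 0.045], [0.5417, 0.2102, 0.045], [0.4239, 0.2242, 0.045]] [0.48962129 0.27602118 0.045     ] [0.12020086 0.11871711 0.11863334]
```

View pics/c0.png

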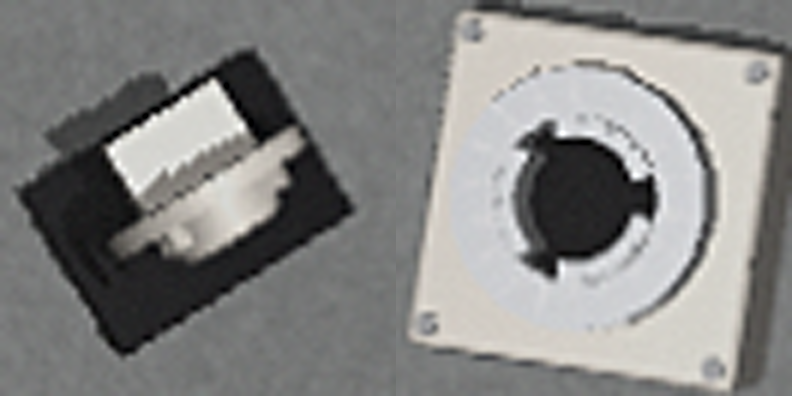

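The crop shows the white holder with its bar up-left in the black stand: disc ends at full-picture (384,201) and (353,220). The collar's keyway tips are at about (151.7,237), (133,226.5) and (133,248). The choice is confirmed.

```bash
cat >> h.py <<'E'
def go(x,y,z,yaw_y=None):
    "delta to target, tool-y yaw (deg, mod 180)"
    s=read_state();Rm=R.from_rotvec(s['orientation']).as_matrix()
    d=Rm.T@(np.array([x,y,z])-s['tool_pos'])*1000
    cy=np.degrees(np.arctan2(Rm[1,1],Rm[0,1]))
    sp=0
    if yaw_y is not None:
        e=(yaw_y-cy+90)%180-90; sp=-np.radians(e)
    print('d mm',d.round(1),'spin',round(sp,3),'yaw_y',cy.round(2),'pos',s['tool_pos'].round(4),'tilt',np.degrees(np.arccos(-Rm[2,2])).round(2))
E
python3 - <<'E'
from h import *
c=snap('top')
print(onz(c,[(384,201.5),(353.2,220)],.048).mean(0), onz(c,[(384,201.5),(353.2,220)],.048))
P=onz(c,[(151.7,237),(133,226.5),(133,248.2)],.063);o=P.mean(0);print(o,np.degrees(np.arctan2(*(P-o)[:,[1,0]].T)),np.linalg.norm(P-o,axis=1))
go(.553,-.195,.2,32.6)
E
```

```text
[ 0.55359204 -0.19551538  0.048     ] [[ 0.57328909 -0.22742828  0.048     ]
 [ 0.533895   -0.16360248  0.048     ]]
[0.48906093 0.27443108 0.063     ] [-87.46025282  32.93927256 151.6683535 ] [0.02633074 0.02577281 0.02589882]
d mm [585.9 648.3  31.5] spin 0.703 yaw_y -107.12 pos [0.1839 0.5971 0.2308] tilt 0.06
```

```bash
python3 -m jog '[586,648,0,0.703,0.2,586,648,0,0.703,0.2,586,648,0,0.703,0.2,586,648,0,0.703,0.2,586,648,0,0.703,0.2,586,648,0,0.703,0.2,586,648,0,0.703,0.2,586,648,0,0.703,0.2,586,648,0,0.703,0.2,586,648,0,0.703,0.2,586,648,0,0.703,0.2,586,648,0,0.703,0.2]'; python3 -c "
from h import *
go(.5535,-.195,.16,32.6)"
```

```text
time: 1.45
tool_pos: [0.438, 0.0516, 0.2318]
orientation: [-2.755, 1.508, -0.001]
force: [0.3, 0.9, 0.1]
grip_width: 0.0515
grip_force: 0.0
d mm [270.   35.8  71.7] spin 0.0 yaw_y -147.38 pos [0.438  0.0516 0.2318] tilt 0.07
```

```bash
python3 -m jog '[270,36,40,0,0.2,270,36,60,0,0.2,270,36,70,0,0.2,270,36,70,0,0.2,270,36,70,0,0.2,270,36,70,0,0.2,270,36,70,0,0.2,270,36,70,0,0.2]'; python3 -c "
from h import *
go(.5535,-.195,.07,32.6);c=snap('wrist','w1.png')
Rs=R.from_euler('z',32.6,degrees=True)
p=np.array([.5535,-.195,0])
print(proj(c,[p+[0,0,.086],p+Rs.apply([0,.02,.08]),p+Rs.apply([0,-.02,.08])]))"
```

```text
time: 2.25
tool_pos: [0.5523, -0.1939, 0.1605]
orientation: [2.754, -1.511, -0.002]
force: [-0.4, 0.6, 0.2]
grip_width: 0.0514
grip_force: 0.0
d mm [ 1.7 -0.5 90.5] spin -0.002 yaw_y -147.49 pos [ 0.5523 -0.1939  0.1605] tilt 0.09
[[275.7965354  219.18161665]
 [275.90326333 246.63150105]
 [275.70181605 184.51824004]]
```

View pics/w1.png

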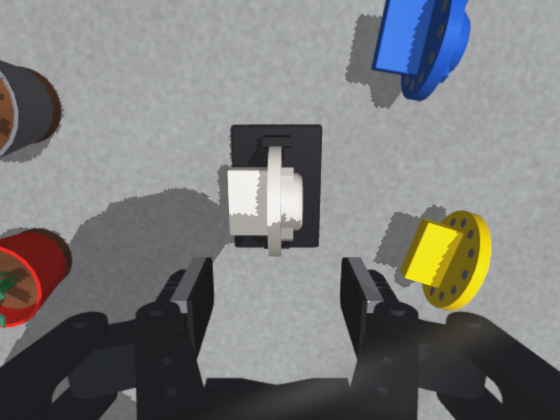

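The wrist view shows the disc on edge at column 275, which matches the prediction (276), with its bar to the left. The stand is clear for the descent.

```bash
python3 -m jog '[2,-0.5,30,0,0.2,2,-0.5,60,0,0.2,2,-0.5,80,0,0.2,2,-0.5,90,0,0.2,2,-0.5,90,0,-1,2,-0.5,90,0,-1,2,-0.5,90,0,-1,2,-0.5,90,0,-1,2,-0.5,90,0,-1,2,-0.5,90,0,-1,2,-0.5,90,0,-1]'; python3 -c "
from h import *
go(.5535,-.195,.07,32.6)"
```

```text
time: 3.4
tool_pos: [0.555, -0.195, 0.073]
orientation: [-2.755, 1.508, -0.004]
force: [-1.3, -0.1, 7.0]
grip_width: 0.0063
grip_force: 61.3
d mm [-0.8  1.3  3. ] spin 0.0 yaw_y -147.38 pos [ 0.555 -0.195  0.073] tilt 0.15
```

```bash
python3 -m jog '[0,0,-10,0,-1,0,0,-25,0,-1,0,0,-50,0,-1,0,0,-80,0,-1,0,0,-100,0,-1,0,0,-100,0,-1]'; python3 -c "
from h import *
c=snap('wrist','w2.png');c=snap('side')
cv2.imwrite('pics/s2.png',cv2.resize(c['color'][170:330,200:380,::-1],None,fx=3,fy=3))
go(.55,.1,.18,0)"
```

```text
time: 4.0
tool_pos: [0.5562, -0.1952, 0.1752]
orientation: [-2.754, 1.507, -0.011]
force: [0.3, 0.4, -1.5]
grip_width: 0.0061
grip_force: 60.4
d mm [-250.3 -155.3   -8.5] spin 0.568 yaw_y -147.43 pos [ 0.5538 -0.1945  0.1712] tilt 0.05
```

View pics/s2.png

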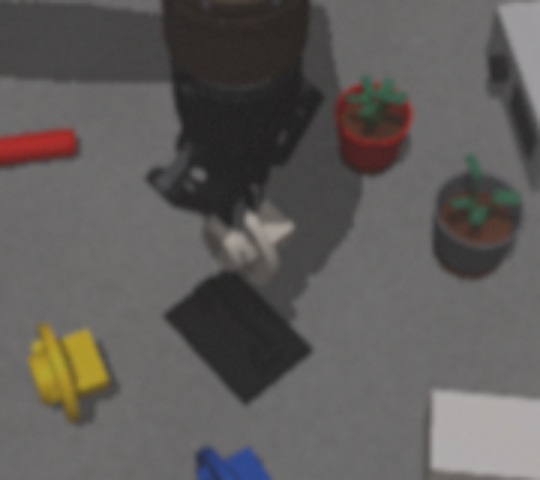

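```bash
python3 -c "
from h import *
go(.57,.12,.12)"; python3 -m jog '[-274,-160,0,0,-1,-274,-160,0,0,-1,-274,-160,0,0,-1,-274,-160,0,0,-1,-274,-160,0,0,-1,-274,-160,0,0,-1,-274,-160,40,0,-1,-274,-160,70,0,-1,-274,-160,85,0,-1,-274,-160,95,0,-1,-274,-160,95,0,-1]'; python3 -c "
from h import *
go(.57,.12,.064)
print(read_state()['wrist_torque'])"
```

```text
d mm [-256.3 -182.9   51.5] spin 0 yaw_y -147.43 pos [ 0.5538 -0.1945  0.1712] tilt 0.05
time: 5.2
tool_pos: [0.5399, 0.1215, 0.074]
orientation: [2.752, -1.507, -0.005]
force: [0.4, 0.5, -1.3]
grip_width: 0.0062
grip_force: 60.4
d mm [ 17.5 -24.5   9.9] spin 0 yaw_y -147.42 pos [0.5399 0.1215 0.074 ] tilt 0.29
[-0.05236721  0.03611324 -0.01751816]
```

```bash
python3 -m jog '[0,0,5,0,-1,0,0,8,0,-1,0,0,10,0,-1,0,0,10,0,-1]'
```

```text
time: 5.6
tool_pos: [0.5415, 0.1222, 0.0665]
orientation: [-2.755, 1.509, -0.0]
force: [-0.0, 0.6, -1.2]
grip_width: 0.0063
grip_force: 60.4
```

```bash
python3 -m jog '[0,0,1,0,-1,0,0,2,0,-1,0,0,2,0,-1]';python3 -m jog '[0,0,1,0,-1,0,0,2,0,-1,0,0,2,0,-1]'
```

```text
time: 5.9
tool_pos: [0.5413, 0.1223, 0.0643]
orientation: [-2.756, 1.509, 0.0]
force: [0.8, 1.1, -0.6]
grip_width: 0.006
grip_force: 60.4
time: 6.2
tool_pos: [0.5418, 0.1225, 0.0631]
orientation: [-2.755, 1.508, -0.001]
force: [-1.2, -0.2, 3.6]
grip_width: 0.0061
grip_force: 61.0
```

```bash
python3 -m jog '[0,0,-1,0,-0.3,0,0,-1,0,0,0,0,-1,0,0,0,0,-1,0,0,0,4,-1,0,0,0,8,-1,0,0,0,12,-1,0,0,0,16,-1,0,0,0,20,-1,0,0,0,24,-1,0,0,0,28,-1,0,0,0,30,-1,0,0]';python3 -c "
from h import *
c=snap('side')
cv2.imwrite('pics/s3.png',cv2.resize(c['color'][90:210,210:330,::-1],None,fx=4,fy=4))"
```

```text
time: 7.4
tool_pos: [0.5156, 0.1058, 0.0633]
orientation: [2.755, -1.509, -0.0]
force: [0.2, 0.1, -0.5]
grip_width: 0.0428
grip_force: 0.0
```

View pics/s3.png

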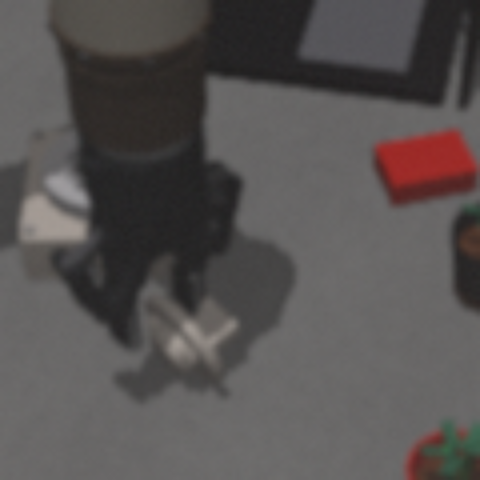

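The side view shows the disc (crop 175,325) tilting between the fingers towards its pilot side, bar up to the right, as intended. I'll push a bit more and lift away.

```bash
python3 -m jog '[0,4,0,0,0,0,8,0,0,0,0,12,0,0,0,0,12,-10,0,0.3,0,12,-25,0,0.6,0,12,-50,0,0.6,0,12,-90,0,0.6,0,12,-110,0,0.6,0,12,-110,0,0.6]';python3 -c "
from h import *
snap('wrist','w4.png')"
```

```text
time: 8.35
tool_pos: [0.5082, 0.1006, 0.1777]
orientation: [-2.75, 1.504, -0.009]
force: [0.5, -0.6, -0.3]
grip_width: 0.068
grip_force: 0.0
```

View pics/w4.png

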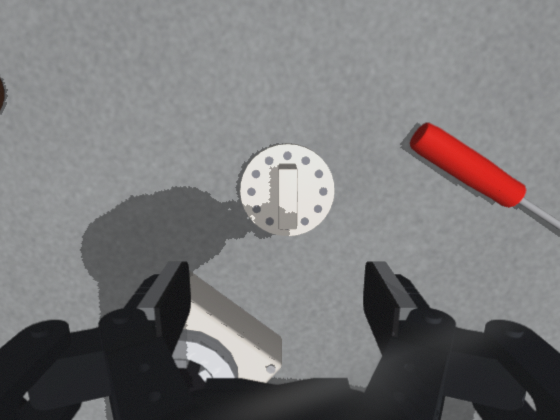

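It lies flat, bar up, disc centred at about (287,190), with the bar nearly in line with tool x. Next I measure it and regrasp.

```bash
python3 - <<'E'
from h import *
c=snap('wrist');hsv=cv2.cvtColor(c['color'],cv2.COLOR_RGB2HSV)
g=c['color'].min(2)
m=np.zeros_like(g);m[130:250,225:350]=(g[130:250,225:350]>190)
cs=np.vstack([k for k in cv2.findContours(m,cv2.RETR_EXTERNAL,cv2.CHAIN_APPROX_NONE)[0] if cv2.contourArea(k)>30])
(x,y),r=cv2.minEnclosingCircle(cs);print(x,y,r)
p=onz(c,[(x,y)],.022)[0];print(p,np.linalg.norm(onz(c,[(x+r,y)],.022)[0]-p))
# bar direction: top-face long edges
b=onz(c,[(278,168.5),(298,168.5),(278.5,230),(298,230)],.05);print(b,b.mean(0))
d=(b[2]+b[3]-b[0]-b[1]);yaw=np.degrees(np.arctan2(d[1],d[0]));print(yaw)
go(p[0],p[1],.026,yaw+90)
go(*b.mean(0)[:2],.026,yaw+90)
E
```

```text
284.5 189.5 47.10105514526367
[0.503254   0.09523699 0.022     ] 0.03776469704237384
[[0.51930621 0.0797588  0.05      ]
 [0.5072516  0.0720499  0.05      ]
 [0.4939786  0.11865833 0.05      ]
 [0.4816914  0.11078851 0.05      ]] [0.50055695 0.09531389 0.05      ]
123.24277899040952
d mm [  2.4   4.8 147.9] spin -0.011 yaw_y -147.41 pos [0.5059 0.0997 0.1739] tilt 0.08
d mm [  0.9   7.1 147.9] spin -0.011 yaw_y -147.41 pos [0.5059 0.0997 0.1739] tilt 0.08
```

```bash
python3 -m jog '[2,6,40,-0.01,0.2,2,6,80,-0.01,0.2,2,6,110,-0.01,0.2,2,6,130,-0.01,0.2,2,6,140,-0.01,0.2,2,6,147,-0.01,0.2,2,6,147,-0.01,0.2,2,6,147,-0.01,0.2]'; python3 -m jog '[0,0,0,0,-1,0,0,0,0,-1,0,0,0,0,-1,0,0,0,0,-1,0,0,0,0,-1]'; python3 -m jog '[0,0,-20,0,-1,0,0,-60,0,-1,0,0,-100,0,-1,0,0,-110,0,-1,0,0,-110,0,-1]';python3 -c "
from h import *
go(.489,.2745,.12,32.5)
c=snap('wrist','w5.png')"
```

```text
time: 9.25
tool_pos: [0.5026, 0.095, 0.027]
orientation: [-2.762, 1.494, -0.001]
force: [-0.2, -0.5, 0.1]
grip_width: 0.0515
grip_force: 0.0
time: 9.75
tool_pos: [0.5025, 0.095, 0.027]
orientation: [-2.763, 1.494, -0.001]
force: [-0.6, 0.9, 5.6]
grip_width: 0.0127
grip_force: 61.9
time: 10.25
tool_pos: [0.5025, 0.0951, 0.1377]
orientation: [-2.76, 1.494, -0.003]
force: [0.0, 0.0, -0.9]
grip_width: 0.013
grip_force: 61.1
d mm [-157.6  -86.7   18. ] spin 0.011 yaw_y -146.84 pos [0.5025 0.0951 0.1377] tilt 0.21
```

View pics/w5.png

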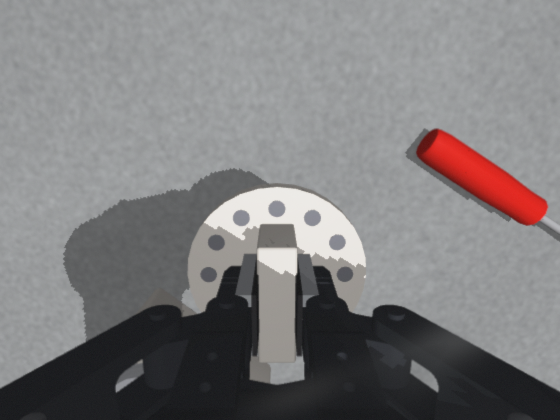

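Held cleanly: disc spans columns 188–367, about square in the grip. I'll hover 80 mm short of the collar so the wrist camera sees the mouth.

```bash
python3 -c "
from h import *
s=read_state();Rm=R.from_rotvec(s['orientation']).as_matrix()
c=snap('wrist');P=onz(c,[(188,268),(367,268),(277,187)],s['tool_pos'][2]-.005)
print((Rm.T@(P-s['tool_pos']).T).T*1000)
t=np.array([.489,.2745,.17])-.09*Rm[:,0];go(t[0],t[1],.17,32.5)"
```

```text
[[  1.4959384  -37.66161909   4.99208031]
 [  1.42057358  38.44956533   5.00577244]
 [ 36.65262924   0.20215072   4.97123822]]
d mm [-247.3  -88.5  -35.1] spin 0.011 yaw_y -146.87 pos [0.5007 0.0943 0.1349] tilt 0.17
```

```bash
python3 -m jog '[0,0,-35,0,-1,-247,-88,-35,0.011,-1,-247,-88,-35,0.011,-1,-247,-88,-35,0.011,-1,-247,-88,-35,0.011,-1,-247,-88,-35,0.011,-1,-247,-88,-35,0.011,-1,-247,-88,-35,0.011,-1,-247,-88,-35,0.011,-1,-247,-88,-35,0.011,-1]'; python3 -c "
from h import *
c=snap('wrist','w6.png');print(proj(c,[.489,.2745,.063]));go(.489,.2745,.12,32.5)"
```

```text
time: 11.35
tool_pos: [0.4405, 0.348, 0.1703]
orientation: [2.752, -1.511, -0.001]
force: [0.3, -0.6, -1.3]
grip_width: 0.0129
grip_force: 61.1
[[273.6064121   71.69011234]]
d mm [87.9 -1.4 50.8] spin -0.001 yaw_y -147.56 pos [0.4407 0.348  0.1707] tilt 0.09
```

View pics/w6.png

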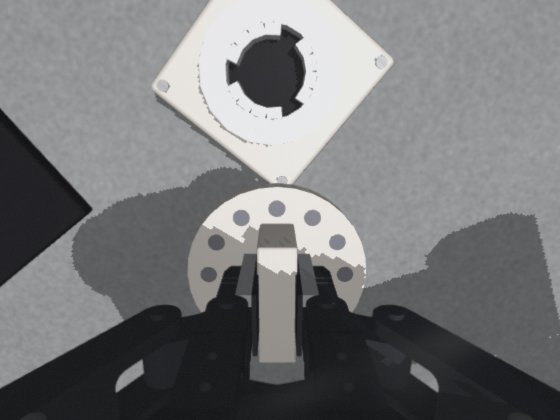

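The wrist view shows the collar with keyway tips at about (229,73), (297,33) and (297,112), and the bore centred near (273,72). This agrees with the prediction (273.6,71.7).

```bash
python3 -c "
from h import *
c=snap('wrist');g=c['color'].max(2)
m=np.zeros_like(g);m[15:130,220:325]=(g[15:130,220:325]<90)
k=max(cv2.findContours(m,cv2.RETR_EXTERNAL,cv2.CHAIN_APPROX_NONE)[0],key=cv2.contourArea).reshape(-1,2)
P=onz(c,k,.063)
o=np.array([.489,.2745,.063])
for it in range(3):
    v=P-o;a=np.degrees(np.arctan2(v[:,1],v[:,0]));r=np.linalg.norm(v,axis=1)
    th=[];t=[]
    for a0 in(-87.5,32.5,152.5):
        q=(np.abs((a-a0+180)%360-180)<25)&(r>.0245);t.append(P[q].mean(0));th.append((round(float(a0+((a[q]-a0+180)%360-180).mean()),2),int(q.sum()),round(float(r[q].max()),4)))
    x=np.array(t);n=np.vstack([x[1]-x[0],x[2]-x[0]])[:,:2]*2
    o=np.r_[np.linalg.solve(n,[(x[i][:2]**2).sum()-(x[0][:2]**2).sum() for i in(1,2)]),.063]
    print(o,th)
s=read_state();Rm=R.from_rotvec(s['orientation']).as_matrix()
print(Rm.T@(o-s['tool_pos'])*1000)
go(.489,.2745,.12,32.5)"
```

```text
[0.48982339 0.2751934  0.063     ] [(-82.01, 26, 0.0272), (32.53, 34, 0.0292), (148.55, 25, 0.0274)]
[0.49008714 0.27530609 0.063     ] [(-84.49, 27, 0.0276), (32.54, 31, 0.0282), (150.78, 27, 0.0276)]
[0.49013548 0.27533759 0.063     ] [(-85.07, 27, 0.0276), (32.23, 30, 0.0279), (151.26, 27, 0.0277)]
[ 87.91952182  -2.66025675 108.06741703]
d mm [88.  -1.2 51.1] spin -0.001 yaw_y -147.56 pos [0.4408 0.3482 0.171 ] tilt 0.05
```

```bash
python3 -m jog '[89,-2.4,0,-0.005,-1,89,-2.4,0,-0.005,-1,89,-2.4,20,-0.005,-1,89,-2.4,50,-0.005,-1,89,-2.4,65,-0.005,-1,89,-2.4,75,-0.005,-1,89,-2.4,75,-0.005,-1,89,-2.4,75,-0.005,-1]';python3 -m jog '[0,0,2,0,-1,0,0,4,0,-1,0,0,6,0,-1,0,0,6,0,-1]'
```

```text
time: 12.25
tool_pos: [0.491, 0.276, 0.0971]
orientation: [-2.758, 1.503, -0.001]
force: [-0.9, 0.1, -1.1]
grip_width: 0.0126
grip_force: 61.0
time: 12.65
tool_pos: [0.4902, 0.2759, 0.0902]
orientation: [2.759, -1.503, -0.0]
force: [0.5, -0.0, -1.8]
grip_width: 0.0128
grip_force: 61.0
```

```bash
python3 -m jog '[0,0,1,0,-1,0,0,2,0,-1,0,0,3,0,-1,0,0,3,0,-1]'
```

```text
time: 13.05
tool_pos: [0.4903, 0.2758, 0.0871]
orientation: [2.758, -1.503, -0.0]
force: [0.7, 0.2, -0.9]
grip_width: 0.0128
grip_force: 61.0
```

Bottom is about 3 mm into the bore, with no contact. Continuing down gently.

```bash
python3 -m jog '[0,0,1,0,-1,0,0,2,0,-1,0,0,3,0,-1,0,0,3,0,-1]'; python3 -m jog '[0,0,1,0,-1,0,0,2,0,-1,0,0,2,0,-1]'; python3 -m jog '[0,0,1,0,-1,0,0,1,0,-1]'
```

```text
time: 13.45
tool_pos: [0.4904, 0.2758, 0.0841]
orientation: [2.758, -1.503, -0.0]
force: [0.3, -0.5, -1.1]
grip_width: 0.0131
grip_force: 61.0
time: 13.75
tool_pos: [0.4904, 0.2758, 0.0822]
orientation: [2.758, -1.503, -0.0]
force: [0.5, -0.9, -0.9]
grip_width: 0.0128
grip_force: 61.0
time: 13.95
tool_pos: [0.4904, 0.2758, 0.0812]
orientation: [2.758, -1.503, -0.0]
force: [0.3, -1.2, -1.0]
grip_width: 0.0125
grip_force: 61.0
```

```bash
python3 -m jog '[0,0,1,0,-1,0,0,2,0,-1,0,0,2,0,-1]'; python3 -m jog '[0,0,1,0,-1,0,0,2,0,-1,0,0,2,0,-1]'; python3 -m jog '[0,0,1,0,-1,0,0,1,0,-1]'
```

```text
time: 14.25
tool_pos: [0.4903, 0.2758, 0.0791]
orientation: [2.758, -1.503, -0.0]
force: [1.5, -0.6, -0.9]
grip_width: 0.0124
grip_force: 61.0
time: 14.55
tool_pos: [0.4903, 0.2758, 0.0771]
orientation: [2.758, -1.503, -0.0]
force: [0.9, -1.5, -1.2]
grip_width: 0.0128
grip_force: 61.0
time: 14.75
tool_pos: [0.4904, 0.2758, 0.0762]
orientation: [2.758, -1.503, -0.0]
force: [0.9, -1.1, -2.1]
grip_width: 0.0128
grip_force: 61.0
```

```bash
python3 -m jog '[0,0,1,0,-1,0,0,1,0,-1]'; python3 -m jog '[0,0,0.5,0,-1,0,0,0.5,0,-1]'
```

```text
time: 14.95
tool_pos: [0.4905, 0.2759, 0.076]
orientation: [2.759, -1.503, 0.001]
force: [0.5, -2.8, 4.9]
grip_width: 0.0129
grip_force: 61.7
time: 15.15
tool_pos: [0.4905, 0.2759, 0.076]
orientation: [-2.759, 1.502, -0.001]
force: [-0.7, -2.9, 7.5]
grip_width: 0.0126
grip_force: 62.2
```

Firm contact at TCP z = 0.076, which is the predicted home height. I'll release and lift.

```bash
python3 -m jog '[0,0,-0.5,0,-0.2,0,0,-0.5,0,0,0,0,-0.5,0,0,0,0,-0.5,0,0,0,0,-20,0,0,0,0,-50,0,0,0,0,-90,0,0.3,0,0,-120,0,0.3,0,0,-120,0,0.3]';python3 - <<'E'
from h import *
c=snap('wrist');d=snap('side')['color'][110:170,200:275,::-1]
cv2.imwrite('pics/w7.png',np.hstack([c['color'][:,90:450,::-1],cv2.resize(d,(525,420))])[:, :800])
g=c['color'].min(2)
E
```

```text
time: 16.05
tool_pos: [0.4927, 0.2777, 0.1999]
orientation: [-2.751, 1.497, -0.007]
force: [0.3, 0.9, 0.4]
grip_width: 0.0551
grip_force: 0.0
```

View pics/w7.png

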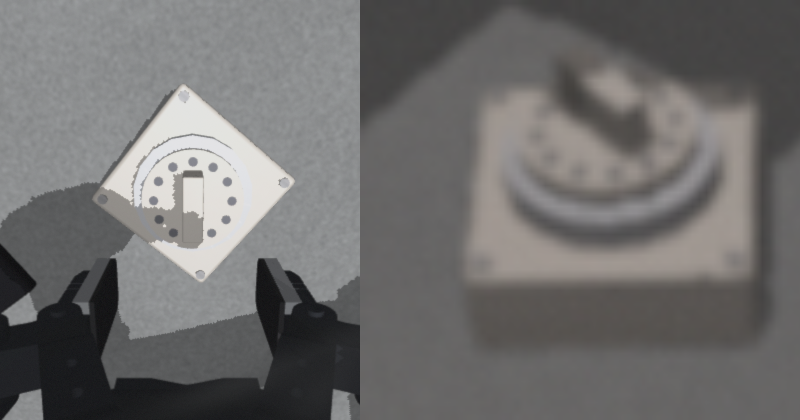

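The wrist and side views show the disc lying flat and centred on the collar at about (193,200) in the left panel, bar up, with no gap, and the gripper clear of it.

```bash
python3 -c "
from bench import *
print(sign_off())"
```

```text
the job is handed in; nothing more can be done
None
```

The holder was laid flat on the bench, regrasped by its bar and set fully home in the collar, then released; the job is handed in at about 16 s, with no verdict returned. The lugs entered the keyways directly, so no turning was needed.

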